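# Take the mill's dust filter out for washing

### The job

First put a shot of cleaner in the drip tray: press the sprung nozzle cap of the pump bottle fully down for a moment and let it come up again. Then lift the flap of the mill's dust-filter housing well open and leave it so, draw the filter plate hidden beneath it straight out, and hold it over the middle of the drip tray for washing: upright with its tab on top, lengthwise along the tray, its lower edge about 10 cm above the bench, touching nothing but your gripper. Finish while holding it still there; do not set it down or let go, and leave the other things on the bench where they stand.

Things in the scene. Friction and masses are not known exactly. Their poses are not given: they have to be found in the camera images.
- cap_top (a point): Centre of the flat top of the pump bottle's nozzle cap, a grey disc 34 mm across and 20 mm high on a white bottle 66 mm across; 182 mm above the bench. The bottle is fixed to the rinse station, its axis 122 mm from the tray's centre along the station's +y. A thin spout points from the cap to the tray.
- nozzle_cap (a joint): Travel of the sprung nozzle cap in m: 0 up, 0.009 fully down (down is positive). Its spring needs about 3 N to start and 7 N fully down; it comes up by itself.
- rinse_station: Fixed steel rinse station; origin on the bench under the centre of its drip tray. x across the tray (110 mm), y along it (160 mm), towards the bottle. Bench top is at z = 0.
- tray_centre (a point): Centre of the drip tray's inner floor, 4 mm above the bench; the open tray measures 110 x 160 mm (x, y), rim 25 mm high, walls 4 mm. Axes as the rinse station.
- housing: Fixed grey dust-filter box, 130 x 150 x 100 mm (x, y, z), walls and floor 5 mm, open at the top under the flap; origin on the bench under its centre. Its louvred front faces its own -x; a round duct stub (56 mm across, 34 mm long) comes out of its far side (+x).
- flap_handle (a point): Middle of the flap's handle bar: a round steel bar 10 mm thick and 60 mm long along the housing's y, 30 mm (bar axis) above the flap's upper face, about 25 mm back from the front edge of the housing. With the flap shut it is 137 mm above the bench.
- flap_hinge (a point): Middle of the flap's hinge axis, which runs along the housing's y at the far (+x) top edge, 67 mm from the housing's centre and 100 mm above the bench. The handle bar's axis lies 108 mm in front of it and 36 mm above it when shut (114 mm from the axis). The flap is a 6 mm sheet, 134 mm long from the hinge and 154 mm wide.
- flap (a joint): Opening of the flap in rad: 0 shut, 1.57 upright, 1.9 at its stop; grows as the front edge rises. It may start slightly ajar. A stiff hinge holds it wherever it is left; the handle takes 1 to 3 N to move.
- filter_plate: The filter plate standing upright in its slot inside the housing, under the flap; origin at the centre of its lower edge (5 mm above the bench in the slot). Own x: thickness, y: width, z: up towards the tab. It looks the same from both faces.
- plate_centre (a point): Centre of the filter plate, 42 mm above its lower edge and 42 mm below the top of its tab. Plate: aluminium frame 8 mm thick (x), 72 mm wide (y), 60 mm high, with a steel grip tab 12 mm thick, 34 mm wide, 24 mm high on its top edge, 84 mm in all, 0.1 to 0.2 kg. It stands loosely between guide ribs 45 mm high, 12 mm in front of the housing's centre; the tab's top is 11 mm below the housing's rim, with about 42 mm free in front of it and 66 mm behind.
- plate_tab (a point): Centre of the plate's grip tab (12 mm thick along the plate's x), 30 mm above the plate's centre, 72 mm above its lower edge; axes as the plate.
- brass_pot: Bystander: brass sample pot, 64 mm across, 55 mm high; origin under its centre.
- grey_pot: Bystander: grey sample pot, 56 mm across, 45 mm high; origin under its centre.
- steel_pot: Bystander: steel sample pot, 60 mm across, 40 mm high; origin under its centre.
- steel_puck: Bystander: steel disc, 54 mm across, 22 mm high, near the robot; origin under its centre.
- sample_cup: Bystander: white cup, 64 mm across, 60 mm high; origin under its centre.
- spanner: Bystander: spanner lying flat at the right of the bench.
- sieve_ring: Bystander: brass ring, 90 mm across, 30 mm high; origin under its centre.
Not all that is in view belongs to the job. Leave any orange or yellow look-alike of the housing alone.

How it is judged (in metres and radians):
On the way, in this order (a step that is already met when the one before it is completed fails the run):
1. nozzle cap pressed down (at least 7 of its 9 mm) (value of joint nozzle_cap above 0.007 m), for 0.1 s.
2. nozzle cap up again (value of joint nozzle_cap below 0.002 m), for 0.1 s.
3. flap open by at least 1.2 rad, plate still in its slot (value of joint flap above 1.2 rad and z of plate_centre in the frame of housing below 0.08 m), for 0.2 s.
4. plate drawn up clear of the housing in the gripper (z of plate_centre in the frame of housing above 0.135 m and contact force between filter_plate and the fingers above 1 N and contact force between filter_plate and rinse_station below 0.1 N and contact force between filter_plate and housing below 0.1 N), for 0.2 s.
At the end, for the whole second after the job is handed in: Gripper holds the plate still, its centre within 30 mm of the tray centre in plan and 105 to 200 mm above the bench, tilt under 15 degrees, width within 20 degrees of the tray's long axis, touching neither housing nor rinse station; flap open over 1.0 rad, cap up (horizontal distance between plate_centre and tray_centre below 0.03 m and height (world z) of plate_centre between 0.105 and 0.2 m and angle between filter_plate's own z axis and vertical below 0.26 rad and angle between the y axis of filter_plate and the y axis of rinse_station, either way round below 0.35 rad and linear speed of filter_plate below 0.03 m/s and value of joint flap above 1 rad and value of joint nozzle_cap below 0.002 m and contact force between filter_plate and the fingers above 1 N and contact force between filter_plate and rinse_station below 0.1 N and contact force between filter_plate and housing below 0.1 N); the arm keeps its last pose, push and grip.
It fails at once if a bystander was moved by more than 30 mm (distance of any of brass_pot, grey_pot, steel_pot, steel_puck, sample_cup, spanner, sieve_ring from where it was at the start of the episode above 0.03 m).
It also fails if it takes over 72 s, if anything falls off the work surface, if the arm or the gripper's body presses on something with over 40 N, if the wrist force passes 120 N, or if a joint passes its speed limit or range.

### The arm

A 6-joint arm with a two-finger parallel gripper is mounted at the origin on the work surface. World frame = base frame: x ahead of the robot, y to its left, z up, the work surface at z = 0. Lengths are in mm, angles in rad, forces in N, time in s.
With the tool pointing down it reaches from about 375 to 900 mm from the base axis. Payload 3.1 kg.
Tool frame: the origin (TCP) lies midway between the tips of the shut fingers; the grasp point (between the pads) lies 19 mm behind it (r.hold_point_z is the distance from the TCP to the grasp point, in mm); z points along the fingers, y is the direction in which the jaws open and shut (so a half turn about z gives the same grasp; the last joint's range is limited). The gripper opens to 87 mm and grips with 3 to 60 N. Pads are 19 mm wide; open, the fingers measure 117 mm over their backs; the gripper's body (75 mm by 190 mm) begins 51 mm behind the grasp point.
Start: joints at [1.01, 0.527, 1.433, -0, 1.181, -0.178], TCP at [232.828, 579.989, 201.248] pointing down, gripper open.
Joint ranges: [-3.08, 3.08], [-0.75, 2.2], [0.22, 2.44], [-1.43, 4.57], [0, 2.65], [-2.85, 2.85]. Speed limits (rad/s): [2.79, 2.79, 3.14, 3.14, 3.14, 3.14].

### API

Orientations are given as a unit quaternion [w, x, y, z].
In Python, from station import r, imaging gives the robot as it stands.
- The arm moves only by the tool apply_moves, never from a script. Its argument "targets" is text: rows parted by semicolons, each of 7 numbers parted by spaces: the opening in per cent of the stroke, from 0 (shut) to 100 (fully open), then the shift along the world's x, y, z in m, then the turn, a rotation vector about the world's x, y, z in rad. A call has 1 to 5 rows; each row is the pose to reach, as a shift and turn from the pose measured when the call began; what a row does not reach only later rows make up. A row lasts 1/8 s, in which the tool goes at most 62.5 mm and 10.7 degrees, less where a joint would pass 70% of its speed; a pose out of reach is approached as far as the arm can. A call with a gripper value outside its range is refused whole. The fingers move at their own pace and stop on an object; "force" is the grip in N (left out, the last holds). Time passes only in rows, so rows that repeat a pose let the fingers close. It gives the time, the measured TCP pose, the force and the opening at its end, in the units of the state.
- r.get_state(): the state, without advancing time (a new reading comes with each control period).
- imaging.grab_frame(name): name is "scene" or "side" or "wrist"; returns (picture, depth): 384x512x3 uint8, red, green, blue; 384x512 float32, mm along the optical axis (not along the pixel's ray), 0 where there is no reading.
- imaging.get_calibration(name): a dict with "camera_matrix" (3x3 intrinsics, pixels), "dist" ([k1, k2, p1, p2, k3] as OpenCV has them; the pictures are not rectified), "rvec" (rotation vector, rad) and "tvec" (3), from world to camera coordinates, as OpenCV has them; the wrist camera has in their place "tool_from_camera" (4x4, takes a point from camera to tool coordinates, whose origin is the TCP and whose axes are the flange's). Camera axes: x right, y down, z forward; pixel columns grow to the right and rows downward; lengths in mm; the calibration is good to about 2 mm. A picture is of the moment at which its call begins: read the wrist's pose just before it. get_calibration takes no time and is no camera call.
- r.hand_in(): hands the job in, once; it reports no verdict.
Trained networks look in the newest picture that a camera, given by its name, has taken for a name from the list of things; names that differ only in an ending like _2 or _b are one class to them, and where a whole thing is asked for, a point or a joint stands for the part that bears it (a point fixed in the world has none). Each returns a list of dicts, best first, with "p" (0 to 1); they miss things now and then, are a little off and sometimes report something else, mostly with a low value. They report only what shows in the picture. A call takes as long as a camera call. They do not tell look-alikes from the thing itself.
- imaging.boxes_of(name, camera): "location" ([row, column] in pixels, amid what is visible of it).
- imaging.spot_point(name, camera): "location" ([row, column] in pixels: a listed point, or the origin of a listed thing).
The state is a dict: "t": time; "joints": joint angles; "joint_vel": joint speeds; "effort": joint torques, N m; "ee_pos": TCP position; "ee_rot": TCP orientation; "contact_force": force on the tool from outside, world axes, zero at the start; "torque": the same for the moment, N m; "opening": finger opening in mm.
Only numpy, scipy, OpenCV 4.12 (cv2) and the standard library are available. Lean on these libraries where they do the work, as an engineer would, in place of code of your own. Each camera call takes 0.05 s, during which the arm holds its last target. There are 200 camera calls.

## Working session

There is one attempt and no reset: what is moved stays moved. The work goes in short steps, Python scripts to look and compute and a tool call to move; the robot and the scene stay as the last step left them, time stands still between calls to the robot, and variables do not carry over. Pictures are saved under pics/ and viewed, about 8 in all and at most 12, crops included, and the job is handed in when it is done.

Besides the shell and the picture viewer there is one more tool, called after "Request:" as name(argument=value, ...) on one line, values as JSON. apply_moves: Moves the arm, as the interface text tells. Its arguments: {"type":"object","properties":{"targets":{"type":"string"},"force":{"type":"number"}},"required":["targets"]}

```bash
mkdir -p pics; ls; cat > h.py <<'E'
import numpy as np, cv2
from station import r, imaging
def cam(name):
    c=imaging.get_calibration(name); K=np.array(c["camera_matrix"],float); d=np.array(c["dist"],float)
    if name=="wrist":
        from scipy.spatial.transform import Rotation as R
        s=r.get_state(); q=s["ee_rot"]; T=np.eye(4); T[:3,:3]=R.from_quat([q[1],q[2],q[3],q[0]]).as_matrix(); T[:3,3]=s["ee_pos"]
        W=T@np.array(c["tool_from_camera"])
    else:
        E=np.eye(4); E[:3,:3]=cv2.Rodrigues(np.array(c["rvec"],float))[0]; E[:3,3]=np.ravel(c["tvec"]); W=np.linalg.inv(E)
    return K,d,W
def ray(C,px):  # px=[row,col]
    K,d,W=C; u=cv2.undistortPoints(np.array([[[px[1],px[0]]]],float),K,d)[0,0]
    return W[:3,3], W[:3,:3]@np.array([u[0],u[1],1.0])
def atz(C,px,z):
    o,v=ray(C,px); return o+v*(z-o[2])/v[2]
def atd(C,px,D):
    o,v=ray(C,px); a,b=int(round(px[0])),int(round(px[1])); w=D[max(a-1,0):a+2,max(b-1,0):b+2]; w=w[w>0]
    return o+v*np.median(w) if len(w) else None
def cloud(C,D):
    K,d,W=C; vv,uu=np.nonzero(D>0); u=cv2.undistortPoints(np.stack([uu,vv],1).astype(float)[:,None],K,d)[:,0]
    z=D[vv,uu]; P=np.c_[u*z[:,None],z]@W[:3,:3].T+W[:3,3]; return P,vv,uu
def save(n,p): cv2.imwrite("pics/"+n,cv2.cvtColor(p,cv2.COLOR_RGB2BGR))
E
python3 - <<'E'
from h import *
np.set_printoptions(precision=1,suppress=True)
Z=dict(cap_top=182,tray_centre=4,flap_handle=137,flap_hinge=100,rinse_station=0,housing=0)
ims=[]
for c in("scene","side"):
    p,D=imaging.grab_frame(c);C=cam(c);np.savez(c+"0.npz",p=p,D=D);ims.append(p);print(c,C[2][:3,3])
    for n in Z:
        for q in imaging.spot_point(n,c)[:3]: print(n,round(q["p"],2),np.array(q["location"]),"z:",atz(C,q["location"],Z[n]),"d:",atd(C,q["location"],D))
save("both.png",cv2.resize(np.vstack(ims),(400,600)) if 0 else np.vstack(ims)[:, :])
save("s0.png",ims[0]);save("d0.png",ims[1])
print(r.get_state())
E
```

```text
pics
scene [1049.7  817.9 1121.5]
cap_top 0.59 [242.2 342.1] z: [452.5 318.2 182. ] d: [373.3 251.9  57.4]
cap_top 0.51 [255. 302.] z: [577.6 294.7 182. ] d: [486.7 194.    1.1]
tray_centre 0.93 [257.1 299.2] z: [501.1 197.7   4. ] d: [498.8 195.2  -0.6]
tray_centre 0.45 [154.8 194.7] z: [ 570.5 -460.2    4. ] d: [ 576.3 -444.7   17.6]
flap_handle 0.97 [140.2 303.7] z: [ 228.7 -169.7  137. ] d: [ 199.6 -204.7  102.1]
flap_handle 0.64 [159.5 243.8] z: [ 484.9 -190.2  137. ] d: [ 486.8 -186.9  140.2]
flap_handle 0.59 [ 90.3 224.6] z: [ 317.6 -651.5  137. ] d: [ 316.5 -653.5  135.6]
flap_hinge 0.88 [149.  275.9] z: [ 324.4 -217.8  100. ] d: [ 327.  -214.   103.7]
flap_hinge 0.84 [170.9 213.9] z: [ 590.6 -229.3  100. ] d: [ 574.1 -267.1   63.1]
flap_hinge 0.81 [102.9 203.1] z: [ 423.5 -662.1  100. ] d: [ 426.  -656.3  104. ]
rinse_station 0.63 [258.3 303. ] z: [491.2 206.    0. ] d: [491.  205.8  -0.5]
rinse_station 0.5 [256.  300.9] z: [491.7 194.8   0. ] d: [491.4 194.4  -0.7]
housing 0.93 [119.4 215.6] z: [ 374.1 -649.3    0. ] d: [ 400.9 -591.3   44.4]
housing 0.84 [165.5 288. ] z: [
[... 672 characters left out ...]
: [ 587.5 -193.5  105.1]
flap_hinge 0.83 [176.7 316.3] z: [ 338.2 -226.1  100. ] d: [ 345.1 -248.9   74.1]
housing 0.94 [276.6 282.9] z: [274.5 249.4   0. ] d: [151.2 549.  598.1]
housing 0.71 [199.8 325.7] z: [ 270. -200.    0.] d: [121.5 388.3 731.1]
housing 0.71 [133.5 340.8] z: [ 368.3 -666.6    0. ] d: [ 345.3 -571.    85.4]
{'t': 0.7, 'joints': array([ 1. ,  0.5,  1.4, -0. ,  1.2, -0.2]), 'joint_vel': array([ 0., -0.,  0., -0., -0.,  0.]), 'effort': array([  0. , -44. , -17.7,   0.1,   0.1,   0. ]), 'ee_pos': array([232.8, 580. , 201.3]), 'ee_rot': array([0. , 0.2, 1. , 0. ]), 'contact_force': array([-0. ,  0.6,  0.5]), 'torque': array([ 0.1, -0.1,  0.1]), 'opening': 87.10875872852696}
```

View pics/s0.png

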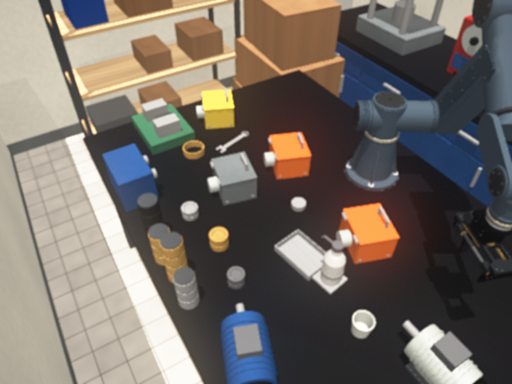

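View pics/d0.png

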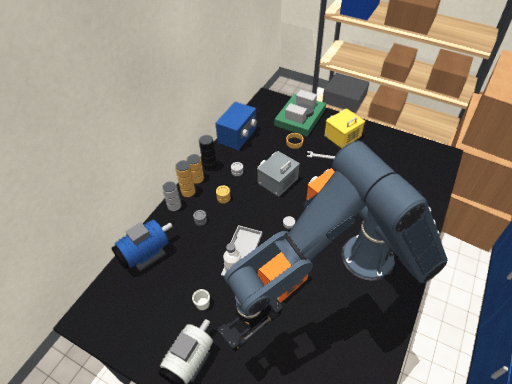

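The scene view shows the real grey housing at about [178,233], with its duct to the left. The tray is at [258,303] and the bottle cap at about [240,335]. Orange look-alikes stand at [155,290] and [232,368], and a yellow one at [108,217]. Next I'll take geometry from the depth clouds.

```bash
python3 - <<'E'
from h import *
np.set_printoptions(precision=1,suppress=True)
for c in("scene","side"):
    f=np.load(c+"0.npz");C=cam(c);P,vv,uu=cloud(C,f["D"]);col=f["p"][vv,uu].astype(int)
    grey=(col.max(1)-col.min(1)<40)
    m=(np.hypot(P[:,0]-535,P[:,1]+210)<130)&grey
    for lo,hi in((92,112),(125,145),(30,70)):
        Q=P[m&(P[:,2]>lo)&(P[:,2]<hi)]
        if len(Q)>10: print(c,"housing z",lo,hi,len(Q),Q.mean(0),cv2.minAreaRect(Q[:,:2].astype(np.float32)))
    m=(np.hypot(P[:,0]-490,P[:,1]-220)<170)&grey
    for lo,hi in((14,32),(172,190),(160,172),(60,140)):
        Q=P[m&(P[:,2]>lo)&(P[:,2]<hi)]
        if len(Q)>6: print(c,"station z",lo,hi,len(Q),np.median(Q,0),cv2.minAreaRect(Q[:,:2].astype(np.float32)))
    s=f["p"]
    y0,x0=(130,190) if c=="scene" else (140,210)
    save(c+"crop.png",cv2.resize(s[y0:y0+170,x0:x0+170],(600,600),interpolation=cv2.INTER_CUBIC))
    for n in("brass_pot","grey_pot","steel_pot","steel_puck","sample_cup","spanner","sieve_ring"):
        for q in imaging.spot_point(n,c)[:2]: print(n,round(q["p"],2),np.array(q["location"]),atz(C,q["location"],0))
E
```

```text
scene housing z 92 112 1053 [ 529.7 -194.9  103.8] ((526.4841918945312, -202.9736328125), (161.62147521972656, 141.90167236328125), 77.4651107788086)
scene housing z 125 145 41 [ 485.6 -186.9  137.6] ((483.6407775878906, -192.40830993652344), (71.27669525146484, 8.685145378112793), 77.11603546142578)
scene housing z 30 70 415 [ 562.6 -158.5   50.9] ((565.0809326171875, -179.78054809570312), (102.95463562011719, 199.0308380126953), 28.58194351196289)
scene station z 14 32 366 [498.  212.7  21.1] ((448.7415466308594, 227.567138671875), (177.30914306640625, 240.35292053222656), 11.037907600402832)
scene station z 172 190 112 [472.6 316.3 178.3] ((466.4975280761719, 301.12451171875), (61.83430099487305, 33.108375549316406), 80.57203674316406)
scene station z 160 172 42 [477.3 310.7 168.2] ((477.7447509765625, 296.2383728027344), (22.837806701660156, 72.41908264160156), 5.376230239868164)
scene station z 60 140 633 [479.8 324.4 100.6] ((399.3702087402344, 277.5389404296875), (227.86312866210938, 79.54251098632812), 32.46202087402344)
brass_pot 0.71 [243.3 221.2] [693.4  10.3   0. ]
brass_
[... 1129 characters left out ...]
68555)
side station z 160 172 18 [463.3 325.2 170.4] ((464.09747314453125, 300.14208984375), (67.48086547851562, 29.361774444580078), 86.87554931640625)
side station z 60 140 194 [457.1 337.  120.9] ((431.9463195800781, 308.37530517578125), (133.9330291748047, 59.78974914550781), 22.563907623291016)
brass_pot 0.62 [195.  223.8] [706.8  -7.6   0. ]
grey_pot 0.68 [219.2 200. ] [728.9 162.5  -0. ]
steel_pot 0.62 [173.8 237.6] [ 716.4 -155.     0. ]
steel_pot 0.49 [245.7 246. ] [477.6 189.5   0. ]
steel_puck 0.6 [225.7 290.8] [352.3   7.7   0. ]
sample_cup 0.74 [306.8 200.5] [498.5 511.9   0. ]
spanner 0.66 [154.3 326.7] [ 377.2 -482.6   -0. ]
sieve_ring 0.71 [142.8 293.5] [ 564.8 -482.8    0. ]
```

View pics/scenecrop.png

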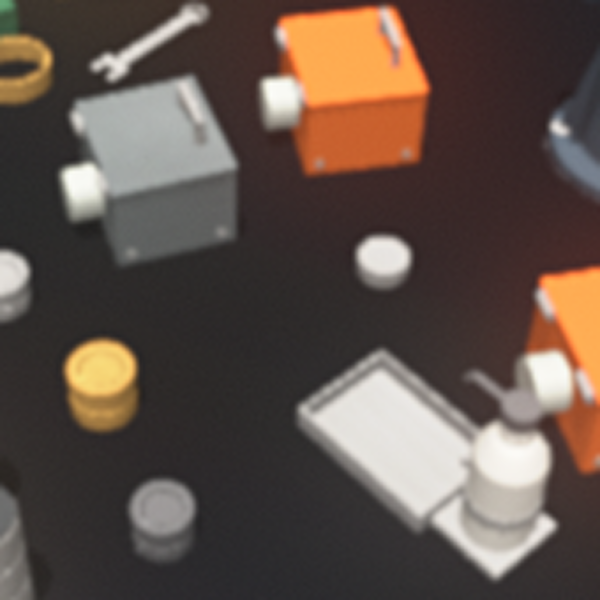

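The crop shows the cap at crop (520,405) and rim corners at (300,410), (380,350) and (420,530). The housing faces the robot with its handle at crop (193,108). Now for cap and tray estimates.

```bash
cat >> h.py <<'E'
def yaw():
    s=r.get_state(); w,x,y,z=s["ee_rot"]; from scipy.spatial.transform import Rotation as R
    M=R.from_quat([x,y,z,w]).as_matrix(); return np.degrees(np.arctan2(M[1,1],M[0,1])),M,s
E
python3 - <<'E'
from h import *
np.set_printoptions(precision=3,suppress=True)
C=cam("scene")
g=lambda x,y,z:atz(C,[130+y/3.53,190+x/3.53],z)
print("cap",g(520,398,182),"corners",g(300,410,25),g(380,350,25),g(420,522,25),g(490,440,25))
for c in("scene","side"):
    f=np.load(c+"0.npz");C=cam(c);P,vv,uu=cloud(C,f["D"])
    Q=P[(np.hypot(P[:,0]-465,P[:,1]-313)<26)&(P[:,2]>176)&(P[:,2]<190)]
    print(c,len(Q),Q.mean(0),cv2.minAreaRect(Q[:,:2].astype(np.float32)))
print(yaw()); print(imaging.get_calibration("wrist"))
E
```

```text
cap [465.572 312.521 182.   ] corners [554.209 131.266  25.   ] [447.263 110.488  25.   ] [531.54  289.829  25.   ] [423.042 251.839  25.   ]
scene 85 [470.079 316.935 179.255] ((469.1649169921875, 317.0596618652344), (31.972064971923828, 31.395427703857422), 65.47525024414062)
side 61 [465.753 318.134 182.508] ((467.52825927734375, 316.54693603515625), (30.072555541992188, 45.30546188354492), 33.285743713378906)
(np.float64(68.12459126928913), array([[-0.928,  0.373,  0.   ],
       [ 0.373,  0.928,  0.   ],
       [-0.   ,  0.   , -1.   ]]), {'t': 1.4, 'joints': array([ 1.011,  0.528,  1.433, -0.   ,  1.181, -0.178]), 'joint_vel': array([-0.   , -0.   , -0.001, -0.   , -0.   ,  0.001]), 'effort': array([ -0.001, -44.001, -17.698,   0.063,   0.051,  -0.   ]), 'ee_pos': array([232.84 , 580.008, 201.246]), 'ee_rot': array([0.   , 0.19 , 0.982, 0.   ]), 'contact_force': array([-1.035, -0.338, -1.124]), 'torque': array([-0.037, -0.003,  0.043]), 'opening': 87.0287161153309})
{'camera_matrix': array([[264.373,   0.   , 257.328],
       [  0.   , 264.373, 189.574],
       [  0.   ,   0.   ,   1.   ]]), 'dist': array([0.007, 0.   , 0.   , 0.   , 0.   ]), 'tool_from_camera': array([[  -0.   ,   -0.963,   -0.27 ,   73.323],
       [   1.   ,   -0.   ,    0.   ,    1.068],
       [  -0.   ,   -0.27 ,    0.963, -183.323],
       [   0.   ,    0.   ,    0.   ,    1.   ]])}
```

Request:
apply_moves(targets="0 0.047 -0.053 0.04 0 0 0;0 0.094 -0.106 0.06 0 0 0;0 0.141 -0.158 0.06 0 0 0;0 0.188 -0.211 0.06 0 0 0;0 0.235 -0.264 0.06 0 0 0", force=20)

```text
t: 2.02
ee_pos: [434.2, 353.9, 261.1]
ee_rot: [0.001, 0.19, 0.982, 0.0]
contact_force: [0.7, 0.3, -0.4]
opening: 45.0
```

Request:
apply_moves(targets="0 0 0 0 0 0 0;0 0 0 0 0 0 0")

```text
t: 2.28
ee_pos: [434.1, 353.9, 261.2]
ee_rot: [0.0, 0.19, 0.982, 0.001]
contact_force: [-0.4, -0.2, 0.1]
opening: 25.0
```

```bash
python3 - <<'E'
from h import *
np.set_printoptions(precision=1,suppress=True)
y,M,s=yaw();print(y,s["ee_pos"],s["opening"])
C=cam("wrist");p,D=imaging.grab_frame("wrist");save("w1.png",p);np.savez("w1.npz",p=p,D=D)
for n,z in dict(cap_top=182,tray_centre=4).items():
    for q in imaging.spot_point(n,"wrist")[:2]: print(n,round(q["p"],2),np.array(q["location"]),atz(C,q["location"],z),atd(C,q["location"],D))
P,vv,uu=cloud(C,D)
Q=P[(np.hypot(P[:,0]-467,P[:,1]-316)<32)&(P[:,2]>177)&(P[:,2]<188)]
if len(Q): print(len(Q),Q.mean(0),cv2.minAreaRect(Q[:,:2].astype(np.float32)))
m=(np.hypot(P[:,0]-495,P[:,1]-195)<110)&(P[:,2]>20)&(P[:,2]<29);Q=P[m]
if len(Q): print("rim",len(Q),Q.mean(0),cv2.minAreaRect(Q[:,:2].astype(np.float32)))
E
```

```text
68.07036250183909 [434.1 353.9 261.2] 25.004639941152874
cap_top 0.9 [231.9 236.2] [470.4 315.9 182. ] [422.5 346.4 303. ]
309 [468.3 324.4 181.6] ((465.53509521484375, 319.4873962402344), (32.856346130371094, 26.297134399414062), 29.56167221069336)
rim 312 [436.3 210.6  24.8] ((454.0473327636719, 190.79360961914062), (43.59765625, 159.75267028808594), 8.775349617004395)
```

View pics/w1.png

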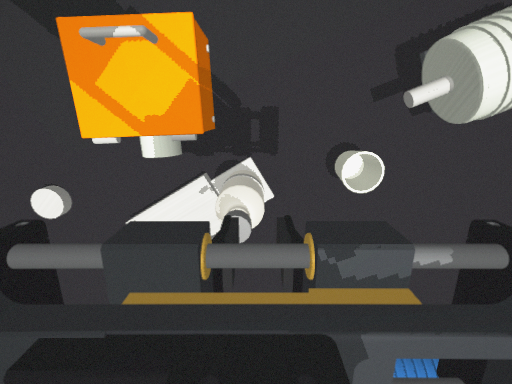

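The wrist view shows the cap at about [231,236], consistent with (470,316). I'll go above it and press.

Request:
apply_moves(targets="0 0.035 -0.037 0 0 0 0;0 0.035 -0.037 0 0 0 0;0 0.035 -0.037 -0.04 0 0 0;0 0.035 -0.037 -0.065 0 0 0;0 0.035 -0.037 -0.065 0 0 0")

```text
t: 3.05
ee_pos: [465.2, 318.6, 194.2]
ee_rot: [-0.002, 0.188, 0.982, -0.001]
contact_force: [0.2, -0.0, 1.0]
opening: 0.4
```

```bash
python3 - <<'E'
from h import *
np.set_printoptions(precision=1,suppress=True)
s=r.get_state();print(s["ee_pos"],s["opening"],s["contact_force"])
for c in("scene","side"):
    p,D=imaging.grab_frame(c);C=cam(c)
    for q in imaging.spot_point("cap_top",c)[:2]: print(q["p"],q["location"],atz(C,q["location"],182))
    save(c+"1.png",p)
a=cv2.imread("pics/scene1.png")[190:310,270:400];b=cv2.imread("pics/side1.png")[190:310,170:300]
cv2.imwrite("pics/c2.png",cv2.resize(np.hstack([a,b]),(780,360),interpolation=cv2.INTER_CUBIC))
E
```

```text
[465.2 318.6 194.2] 0.3926840543148489 [ 0.2 -0.   1. ]
0.56 [242.4, 340.2] [457.6 315.9 182. ]
0.66 [245.2, 230.2] [468.7 313.3 182. ]
0.25 [221.9, 200.7] [625.9 274.1 182. ]
```

View pics/c2.png

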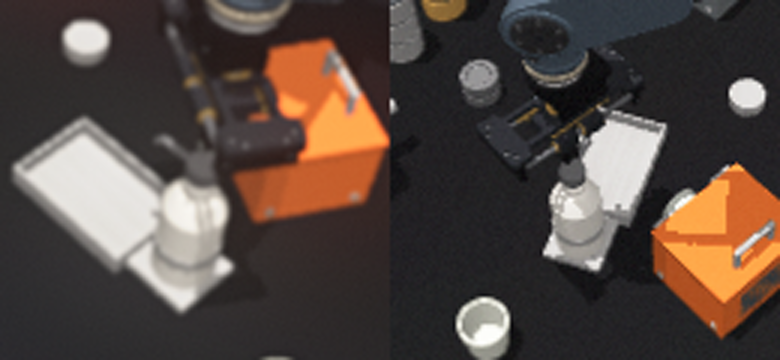

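The fingertips sit right over the cap in both views. Pressing now.

Request:
apply_moves(targets="0 0.001 -0.002 -0.012 0 0 0;0 0.001 -0.002 -0.018 0 0 0;0 0.001 -0.002 -0.021 0 0 0")

```text
t: 3.62
ee_pos: [469.3, 316.8, 175.9]
ee_rot: [0.001, 0.188, 0.982, 0.001]
contact_force: [0.4, 0.2, 0.0]
opening: 0.4
```

Request:
apply_moves(targets="0 0 0 -0.002 0 0 0;0 0 0 -0.004 0 0 0")

```text
t: 3.88
ee_pos: [469.3, 316.8, 171.7]
ee_rot: [0.001, 0.188, 0.982, 0.001]
contact_force: [0.2, -0.3, -0.1]
opening: 0.6
```

```bash
python3 - <<'E'
from h import *
s=r.get_state();print(s["ee_pos"],s["opening"],s["contact_force"])
for c in("scene","side"):
    p,D=imaging.grab_frame(c)
    save(c+"2.png",p)
print(imaging.get_calibration)
a=cv2.imread("pics/scene2.png")[200:290,290:380];b=cv2.imread("pics/side2.png")[200:290,185:275]
cv2.imwrite("pics/c3.png",cv2.resize(np.hstack([a,b]),(800,400),interpolation=cv2.INTER_CUBIC))
s=r.get_state();print(s["ee_pos"],s["contact_force"])
E
```

```text
[469.33380811 316.78664413 171.74713234] 0.5580187598194685 [ 0.22945667 -0.33984628 -0.1178178 ]
<function make.<locals>.<lambda> at 0x7f6c0a4c13a0>
[469.19794623 316.7747279  171.70852211] [ 0.27859926 -0.36715018 -0.28726773]
```

View pics/c3.png

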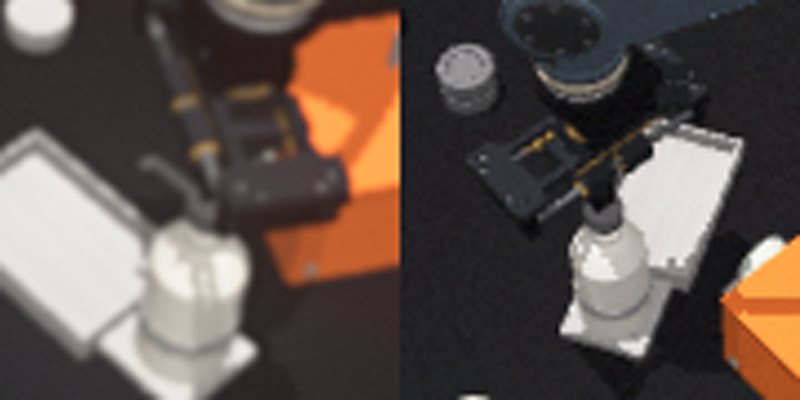

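```bash
python3 - <<'E'
from h import *
np.set_printoptions(precision=0,suppress=True,linewidth=220)
for n,pp in(("scene",(235,335)),("side",(245,231))):
    C=cam(n);p,D=imaging.grab_frame(n);f=np.load(n+"0.npz")
    for nm,DD,im in(("old",f["D"],f["p"]),("new",D,p)):
        print(n,nm)
        for rr in range(pp[0]-6,pp[0]+22,2):
            print(rr," ".join("%4d,%4d,%4d|%3d"%(*atd(C,[rr,cc],DD),im[rr,cc].mean()) if atd(C,[rr,cc],DD) is not None else "-" for cc in range(pp[1]-6,pp[1]+10,3)))
E
```

```text
scene old
229  336, 150,  -2| 54  325, 153,  -5| 56  318, 160,  -3| 55  310, 167,   0| 73  315, 185,  20|126  322, 204,  43|145
231  342, 156,  -3| 56  333, 162,  -2| 56  324, 168,  -2| 61  355, 208,  58|140  352, 218,  66|231  344, 224,  68|237
233  346, 162,  -5| 56  339, 169,  -2| 56  331, 176,   0| 72  361, 216,  59|146  359, 227,  70|243  351, 232,  70|244
235  353, 170,  -3| 56  345, 177,  -1| 57  338, 184,   0| 78  363, 220,  54|135  365, 233,  69|235  356, 238,  69|246
237  359, 178,  -2| 83  350, 183,  -2| 55  342, 190,   0| 74  365, 223,  48|135  368, 238,  66|215  360, 243,  67|245
239  471, 283, 172|141  354, 189,  -4| 74  350, 198,   1| 83  366, 226,  41|137  371, 242,  63|184  363, 248,  63|241
241  474, 288, 170|112  362, 198,  -1|137  464, 301, 177|150  457, 306, 178|156  372, 245,  57|168  366, 252,  59|229
243  377, 200,   0| 61  476, 302, 176|138  470, 308, 180|163  462, 312, 179|160  455, 317, 179|162  367, 255,  53|197
245  381, 205,  -2| 57  480, 308, 177|121  473, 313, 177|162  467, 318, 179|161  460, 323, 179|161  368, 258,  46|157
247  386, 212,  -2| 57  484,
[... 4845 characters left out ...]
2, 335, 133|225  470, 332, 138|243  459, 328, 141|183  450, 321, 138|196  442, 312, 131|179  475, 243,   5|197
257  479, 340, 128|165  467, 338, 135|237  456, 333, 136|194  447, 327, 133|191  440, 317, 125|182  439, 298,  97|170
259  478, 343, 119|170  465, 342, 129|234  455, 337, 129|235  445, 331, 127|189  438, 321, 118|182  437, 303,  91|157
261  476, 348, 113|146  464, 345, 118|231  453, 341, 122|232  443, 335, 119|186  436, 326, 112|160  435, 306,  82|139
263  478, 347,  96|149  462, 349, 111|160  451, 345, 113|182  442, 338, 110|153  435, 328, 100|152  433, 310,  75|140
265  479, 347,  79|139  463, 349,  95|163  451, 346, 100|153  443, 339,  96|154  436, 328,  84|153  433, 312,  61|133
```

There is no contact yet and the cap is still up. The real tip seems to sit a bit higher than the readings suggest, so I'll keep going down in small steps while watching the force.

Request:
apply_moves(targets="0 0 0 -0.003 0 0 0;0 0 0 -0.005 0 0 0")

```text
t: 4.32
ee_pos: [469.3, 316.8, 166.8]
ee_rot: [0.001, 0.188, 0.982, 0.001]
contact_force: [0.4, 0.4, 0.7]
opening: 0.4
```

Request:
apply_moves(targets="0 0 0 -0.003 0 0 0;0 0 0 -0.005 0 0 0")

```text
t: 4.58
ee_pos: [469.2, 316.8, 161.5]
ee_rot: [0.001, 0.188, 0.982, 0.001]
contact_force: [0.6, -0.2, 0.6]
opening: 0.4
```

```bash
python3 - <<'E'
from h import *
np.set_printoptions(precision=0,suppress=True,linewidth=220)
s=r.get_state();print(s["ee_pos"],s["contact_force"],s["effort"])
for n,pp in(("scene",(235,335)),("side",(245,231))):
    C=cam(n);p,D=imaging.grab_frame(n);P,vv,uu=cloud(C,D)
    v=p[vv,uu].mean(1)
    m=(np.hypot(P[:,0]-468,P[:,1]-317)<28)&(P[:,2]>150)&(P[:,2]<225)
    print(n); 
    for a,b in zip(P[m],v[m]): print(a,int(b),end=" ")
    a=p[pp[0]-25:pp[0]+35,pp[1]-30:pp[1]+30]; save(n+"z.png",cv2.resize(a,(400,400),interpolation=cv2.INTER_NEAREST))
cv2.imwrite("pics/c4.png",np.hstack([cv2.imread("pics/scenez.png"),cv2.imread("pics/sidez.png")]))
E
```

```text
[469. 317. 162.] [ 1. -0.  1.] [ -0. -40. -15.   0.   0.   0.]
scene
[480. 308. 199.] 53 [479. 310. 200.] 55 [479. 325. 217.] 94 [481. 329. 223.] 67 [474. 291. 173.] 89 [473. 294. 175.] 91 [481. 309. 197.] 59 [479. 311. 197.] 48 [477. 291. 170.] 63 [474. 293. 170.] 74 [472. 295. 170.] 85 [476. 302. 181.] 81 [479. 308. 190.] 65 [479. 312. 194.] 48 [485. 320. 206.] 56 [477. 296. 171.] 59 [475. 298. 171.] 73 [478. 304. 180.] 80 [479. 308. 185.] 69 [480. 313. 191.] 51 [485. 321. 203.] 47 [479. 306. 178.] 79 [477. 308. 179.] 78 [482. 316. 190.] 61 [485. 322. 200.] 47 [483. 307. 177.] 60 [482. 309. 179.] 80 [480. 311. 180.] 86 [482. 317. 187.] 70 [483. 321. 192.] 49 [482. 324. 195.] 52 [484. 308. 175.] 60 [485. 313. 180.] 77 [483. 315. 182.] 84 [483. 319. 186.] 74 [483. 322. 190.] 56 [480. 323. 188.] 52 [485. 310. 172.] 60 [486. 315. 178.] 74 [482. 315. 176.] 81 [485. 321. 185.] 76 [485. 324. 188.] 69 [479. 323. 183.] 68 [484. 310. 166.] 73 [487. 316. 175.] 76 [484. 317. 175.] 78 [484. 321. 179.] 78 [483. 323. 181.] 81 [479. 324. 179.] 84 [476. 325. 178.] 84 [485. 311. 164.] 108 [487. 317.
[... 1174 characters left out ...]
21. 185.] 89 [450. 318. 183.] 76 [480. 328. 167.] 44 [470. 334. 184.] 72 [467. 333. 184.] 88 [464. 330. 183.] 55 [459. 330. 186.] 67 [458. 326. 180.] 85 [454. 325. 184.] 88 [449. 325. 187.] 86 [450. 318. 176.] 68 [470. 335. 179.] 66 [466. 334. 179.] 66 [462. 334. 183.] 74 [458. 333. 184.] 75 [456. 329. 179.] 76 [452. 329. 183.] 69 [453. 322. 172.] 67 [451. 317. 166.] 61 [474. 331. 163.] 108 [467. 333. 171.] 76 [463. 333. 174.] 69 [460. 331. 173.] 68 [456. 331. 176.] 69 [454. 327. 171.] 66 [451. 324. 170.] 65 [467. 335. 166.] 134 [463. 334. 168.] 106 [461. 330. 163.] 75 [458. 328. 164.] 76 [455. 326. 163.] 125 [460. 326. 151.] 199 [457. 324. 150.] 201 [462. 331. 150.] 173 [455. 328. 151.] 164
```

View pics/c4.png

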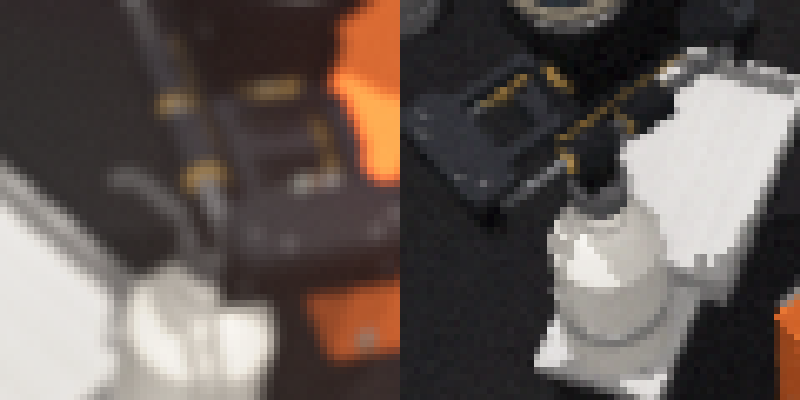

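The dark fingertips now sit just at the cap's top (about 183) with ee z at 161, so the reported TCP is about 20 mm beyond the real tips. I'll keep going under force watch.

Request:
apply_moves(targets="0 0 0 -0.003 0 0 0;0 0 0 -0.005 0 0 0")

```text
t: 4.92
ee_pos: [469.3, 316.9, 156.9]
ee_rot: [0.001, 0.188, 0.982, 0.001]
contact_force: [-0.6, -1.1, 4.8]
opening: 0.5
```

```bash
python3 -c "
from h import *
print(r.hold_point_z, r.get_state()['contact_force'], [a for a in dir(r) if a[0]!='_'])"
```

```text
18.700000000000003 [-0.57852298 -1.12083712  4.78904672] ['Unreachable', 'get_state', 'hand_in', 'hold_point_z']
```

Request:
apply_moves(targets="0 0 0 -0.003 0 0 0;0 0 0 -0.005 0 0 0;0 0 0 -0.006 0 0 0;0 0 0 -0.006 0 0 0")

```text
t: 5.42
ee_pos: [469.4, 316.9, 152.1]
ee_rot: [0.001, 0.188, 0.982, 0.001]
contact_force: [-1.4, -1.0, 9.1]
opening: 0.6
```

Request:
apply_moves(targets="0 0 0 -0.003 0 0 0;0 0 0 -0.004 0 0 0;0 0 0 -0.004 0 0 0")

```text
t: 5.8
ee_pos: [469.5, 316.9, 151.9]
ee_rot: [0.002, 0.188, 0.982, 0.002]
contact_force: [-7.1, -3.2, 23.9]
opening: 0.2
```

The cap is fully down: force rose to 24 N at a fixed depth. Now I'll lift off and travel to the housing.

Request:
apply_moves(targets="0 0 0 0.05 0 0 0;0 0 0 0.1 0 0 0;0 0 -0.05 0.13 0 0 -0.18;60 0.005 -0.11 0.13 0 0 -0.36;60 0.005 -0.17 0.13 0 0 -0.54")

```text
t: 6.42
ee_pos: [474.9, 145.5, 282.2]
ee_rot: [0.004, 0.445, 0.895, 0.001]
contact_force: [0.4, 1.0, -0.2]
opening: 13.0
```

Request:
apply_moves(targets="60 0.005 -0.06 0 0 0 -0.18;60 0.01 -0.12 0 0 0 -0.36;60 0.01 -0.18 0 0 0 -0.54;60 0.015 -0.24 0 0 0 -0.72;60 0.015 -0.3 0 0 0 -0.88")

```text
t: 7.05
ee_pos: [490.0, -156.5, 282.0]
ee_rot: [0.004, 0.786, 0.618, -0.0]
contact_force: [1.1, 0.6, 0.1]
opening: 51.2
```

```bash
python3 - <<'E'
from h import *
np.set_printoptions(precision=1,suppress=True)
y,M,s=yaw();print(y,s["t"],s["ee_pos"],s["opening"],s["joints"],s["contact_force"])
# finger geometry in tool frame
c=imaging.get_calibration("wrist");T=np.array(c["tool_from_camera"])
f=np.load("w1.npz")
Pt,_,_=cloud((np.array(c["camera_matrix"]),np.array(c["dist"]),T),f["D"])
m=(abs(Pt[:,0])<25)&(Pt[:,2]<60)&(abs(Pt[:,1])<60)
for a in range(-60,60,8):
    q=Pt[m&(Pt[:,1]>=a)&(Pt[:,1]<a+8)]
    print(a,len(q),np.percentile(q[:,2],[50,90,98,100]) if len(q) else "")
E
```

```text
-13.612290016718893 7.05 [ 490.  -156.5  282. ] 51.222625961032065 [-0.5  0.3  1.6 -0.   1.2 -0.3] [1.1 0.6 0.1]
-60 613 [-133.7 -133.1 -132.6 -131.9]
-52 467 [-141.6 -132.9 -114.3 -113.7]
-44 797 [-138.  -114.5 -114.  -113.4]
-36 846 [-137.9 -115.  -114.1 -113.3]
-28 966 [-136.5 -114.2  -48.6  -22.9]
-20 1480 [-85.6 -38.5 -24.8 -20.3]
-12 325 [-117.8  -35.   -26.1  -22.8]
-4 213 [-119.  -116.9 -116.3 -115.9]
4 207 [-119.1 -116.8 -116.3 -115.7]
12 1386 [-76.  -35.8 -25.1 -21.1]
20 1313 [-133.6  -59.   -35.1  -20.8]
28 1180 [-133.3 -114.9 -114.3 -113.8]
36 1528 [-118.9 -114.6 -114.1 -113.5]
44 835 [-133.7 -115.  -114.3 -113.9]
52 712 [-133.7 -104.9 -103.6 -102.4]
```

Wrist depth confirms it: the fingertips end 20.5 mm behind the reported TCP. I'll use tip z = ee z + 20.5. Next, a close look at the handle.

```bash
python3 - <<'E'
from h import *
np.set_printoptions(precision=1,suppress=True)
C=cam("wrist");p,D=imaging.grab_frame("wrist");save("w2.png",p);np.savez("w2.npz",p=p,D=D)
for n,z in dict(flap_handle=137,flap_hinge=100,housing=0).items():
    for q in imaging.spot_point(n,"wrist")[:2]: print(n,round(q["p"],2),np.array(q["location"]),atz(C,q["location"],z),atd(C,q["location"],D))
P,vv,uu=cloud(C,D)
m0=np.hypot(P[:,0]-525,P[:,1]+202)<120
for lo,hi in((128,150),(98,113)):
    Q=P[m0&(P[:,2]>lo)&(P[:,2]<hi)]
    if len(Q): print(lo,len(Q),Q.mean(0),np.percentile(Q[:,2],[5,50,95]),cv2.minAreaRect(Q[:,:2].astype(np.float32)))
    if lo==98: print(np.linalg.lstsq(np.c_[Q[:,:2]-[525,-202],np.ones(len(Q))],Q[:,2],rcond=None)[0])
E
```

```text
flap_handle 0.92 [205.5 257. ] [ 481.9 -195.3  137. ] [ 482.3 -193.6  142.2]
flap_hinge 0.61 [196.  333.6] [ 590.3 -220.3  100. ] [ 596.4 -230.4   73.1]
housing 0.78 [215.8 147.5] [ 267.5 -213.2    0. ] [ 322.  -183.6  105.7]
housing 0.55 [178.8 278.3] [ 521.  -201.8    0. ] [ 517.7 -174.2  107.9]
128 373 [ 483.8 -193.5  141.3] [137.8 141.7 143.4] ((483.6517028808594, -194.72076416015625), (68.22123718261719, 9.651037216186523), 77.49425506591797)
98 8455 [ 526.4 -192.3  107.2] [105.6 107.2 108.7] ((527.4697875976562, -201.97091674804688), (146.21119689941406, 141.51589965820312), 77.01455688476562)
[ -0.    0.  107.2]
```

View pics/w2.png

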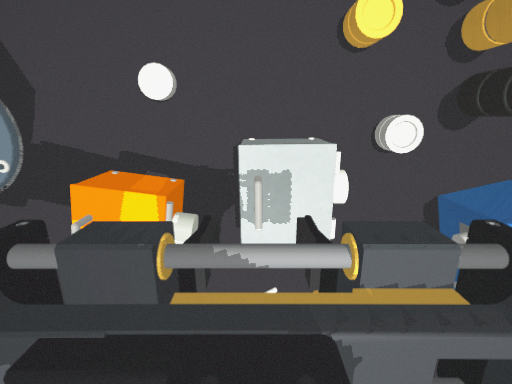

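The wrist view shows the shut flap with its bar at about [203,258] and the duct at [187,340]. The bar's measured middle is (483.5,-194). Going over it and down.

Request:
apply_moves(targets="60 -0.0065 -0.0375 -0.01 0 0 0;60 -0.0065 -0.0375 -0.06 0 0 0;60 -0.0065 -0.0375 -0.12 0 0 0;60 -0.0065 -0.0375 -0.17 0 0 0;60 -0.0065 -0.0375 -0.178 0 0 0")

```text
t: 7.88
ee_pos: [480.6, -189.4, 100.8]
ee_rot: [-0.001, 0.784, 0.621, -0.001]
contact_force: [0.5, -0.2, 0.2]
opening: 52.3
```

Request:
apply_moves(targets="0 0 0 0 0 0 0;0 0 0 0 0 0 0;0 0 0 0 0 0 0;0 0 0 0 0 0 0", force=8)

```text
t: 8.38
ee_pos: [481.3, -189.8, 101.9]
ee_rot: [0.0, 0.784, 0.621, -0.001]
contact_force: [-0.4, 0.2, -0.1]
opening: 20.3
```

Request:
apply_moves(targets="0 0 0 0 0 0 0;0 0 0 0 0 0 0;0 0 0 0 0 0 0")

```text
t: 8.75
ee_pos: [483.6, -190.6, 102.5]
ee_rot: [0.002, 0.784, 0.62, 0.0]
contact_force: [5.0, 1.5, -0.9]
opening: 9.4
```

Request:
apply_moves(targets="0 0.003 -0.001 0.010 0 0 0;0 0.009 -0.002 0.021 0 0 0;0 0.015 -0.003 0.031 0 0 0;0 0.022 -0.005 0.039 0 0 0;0 0.030 -0.007 0.047 0 0 0")

```text
t: 9.38
ee_pos: [512.1, -197.0, 149.8]
ee_rot: [0.0, 0.784, 0.621, -0.001]
contact_force: [-2.6, -0.3, -1.8]
opening: 9.5
```

Request:
apply_moves(targets="0 0.009 -0.002 0.008 0 0 0;0 0.023 -0.005 0.017 0 0 0;0 0.038 -0.0085 0.024 0 0 0;0 0.054 -0.012 0.029 0 0 0;0 0.071 -0.016 0.031 0 0 0")

```text
t: 10.0
ee_pos: [583.2, -213.3, 182.2]
ee_rot: [0.0, 0.784, 0.621, -0.001]
contact_force: [-2.7, -1.1, 2.3]
opening: 9.7
```

Request:
apply_moves(targets="0 0.014 -0.003 0 0 0 0;0 0.028 -0.006 -0.002 0 0 0;0 0.028 -0.006 -0.002 0 0 0")

```text
t: 10.38
ee_pos: [613.1, -220.2, 180.6]
ee_rot: [0.002, 0.784, 0.621, -0.001]
contact_force: [0.4, -1.8, 1.1]
opening: 9.4
```

```bash
python3 - <<'E'
from h import *
np.set_printoptions(precision=1,suppress=True)
for c in("scene","side"):
    p,D=imaging.grab_frame(c);save(c+"3.png",p);np.savez(c+"3.npz",p=p,D=D)
a=cv2.imread("pics/scene3.png")[110:230,180:320];b=cv2.imread("pics/side3.png")[110:230,220:360]
cv2.imwrite("pics/c5.png",cv2.resize(np.hstack([a,b]),(800,343),interpolation=cv2.INTER_CUBIC))
E
```

```text
(no output)
```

View pics/c5.png

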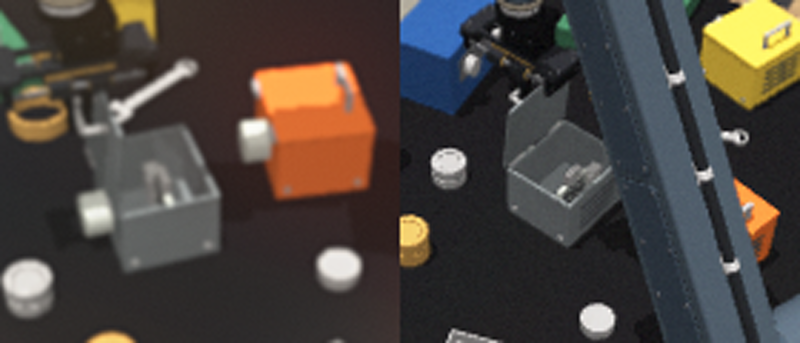

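The flap stands open and the plate with its tab shows in the box. I'll release gently and withdraw straight up.

Request:
apply_moves(targets="24 0 0 0 0 0 0;24 0 0 0 0 0 0;24 0 0 0.02 0 0 0;24 0 0 0.06 0 0 0;24 0 0 0.12 0 0 0")

```text
t: 11.1
ee_pos: [610.7, -218.8, 299.6]
ee_rot: [-0.001, 0.784, 0.621, -0.002]
contact_force: [1.3, -0.7, 0.4]
opening: 20.7
```

Request:
apply_moves(targets="60 -0.03 0.005 0 0 0 0.18;60 -0.06 0.01 0 0 0 0.36;60 -0.08 0.015 0 0 0 0.54;60 -0.097 0.019 0 0 0 0.72;60 -0.097 0.019 0 0 0 0.9")

```text
t: 11.72
ee_pos: [511.9, -198.7, 299.7]
ee_rot: [-0.001, 0.433, 0.901, -0.002]
contact_force: [-0.7, 0.1, 0.1]
opening: 51.3
```

Request:
apply_moves(targets="60 0 0 -0.02 0 0 0.18;60 0 0 -0.04 0 0 0.36;60 0 0 -0.04 0 0 0.54;60 0 0 -0.04 0 0 0.67;60 0 0 -0.04 0 0 0.67")

```text
t: 12.35
ee_pos: [511.5, -198.2, 259.6]
ee_rot: [-0.001, 0.114, 0.993, -0.002]
contact_force: [-0.1, 0.1, -0.6]
opening: 52.1
```

```bash
python3 - <<'E'
from h import *
np.set_printoptions(precision=1,suppress=True)
y,M,s=yaw();print(y,s["ee_pos"],s["opening"],s["joints"])
C=cam("wrist");p,D=imaging.grab_frame("wrist");save("w3.png",p);np.savez("w3.npz",p=p,D=D)
for n,z in dict(plate_tab=77,plate_centre=47).items():
    for q in imaging.spot_point(n,"wrist")[:2]: print(n,round(q["p"],2),np.array(q["location"]),atz(C,q["location"],z),atd(C,q["location"],D))
P,vv,uu=cloud(C,D)
Q=P[(np.hypot(P[:,0]-514,P[:,1]+200)<35)&(P[:,2]>80)&(P[:,2]<95)]
if len(Q):print("tab",len(Q),np.median(Q,0),cv2.minAreaRect(Q[:,:2].astype(np.float32)))
Q=P[(np.hypot(P[:,0]-514,P[:,1]+200)<45)&(P[:,2]>58)&(P[:,2]<70)]
if len(Q):print("frame",len(Q),np.median(Q,0),cv2.minAreaRect(Q[:,:2].astype(np.float32)))
Q=P[(np.hypot(P[:,0]-525,P[:,1]+202)<110)&(P[:,2]>97)&(P[:,2]<103)]
if len(Q):print("rim",len(Q),cv2.minAreaRect(Q[:,:2].astype(np.float32)))
# flap from scene/side
for c in("scene","side"):
    p,D=imaging.grab_frame(c);C=cam(c);P,vv,uu=cloud(C,D);u=np.array([.9755,-.22]);d=(P[:,:2]-[588.7,-217.7])@u;e=(P[:,:2]-[588.7,-217.7])@np.array([.22,.9755])
    m=(abs(e)<75)&(abs(d)<45)&(P[:,2]>115)&(P[:,2]<245)
    if m.sum()>10:
        k=np.polyfit(P[m,2],d[m],1);print(c,m.sum(),"flap angle",np.pi/2+np.arctan(k[0]))
E
```

```text
76.91676049855694 [ 511.5 -198.2  259.6] 52.14053175376271 [-0.6  0.4  1.6 -0.   1.2 -1.9]
plate_tab 0.91 [169.5 255.6] [ 511.  -200.4   77. ] [ 508.8 -199.8   88.7]
plate_centre 0.69 [164.6 253.7] [ 508.8 -203.2   47. ] [ 504.  -201.5   74.6]
tab 246 [ 509.9 -201.    88.7] ((510.5565185546875, -201.13356018066406), (33.13304138183594, 12.083704948425293), 77.31363677978516)
frame 175 [ 507.8 -197.2   64.8] ((509.3987121582031, -201.07861328125), (70.0317153930664, 9.63184928894043), 76.93343353271484)
rim 1522 ((523.6699829101562, -204.84107971191406), (150.4705047607422, 132.22279357910156), 77.18243408203125)
scene 404 flap angle 1.5431984686414957
side 328 flap angle 1.5551117258726737
```

View pics/w3.png

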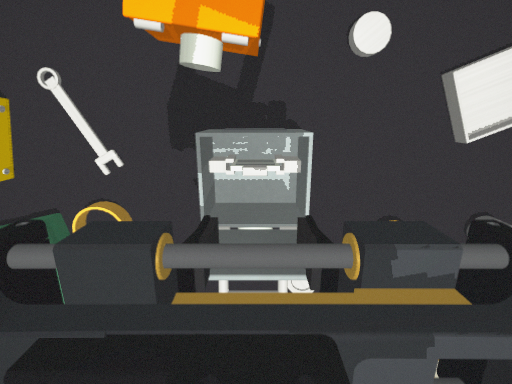

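The wrist view shows the tab at about [167,255], square to the jaws. It measures (510.5,-201) with its top at 88.7, and the flap is at about 1.5 rad. I'll go down to tips at about 69.

Request:
apply_moves(targets="60 -0.001 -0.003 -0.04 0 0 0;60 -0.001 -0.003 -0.09 0 0 0;60 -0.001 -0.003 -0.14 0 0 0;60 -0.001 -0.003 -0.18 0 0 0;60 -0.001 -0.003 -0.18 0 0 0")

```text
t: 13.22
ee_pos: [508.6, -200.2, 77.1]
ee_rot: [-0.004, 0.114, 0.993, -0.001]
contact_force: [0.2, 0.4, -0.2]
opening: 52.2
```

Request:
apply_moves(targets="60 -0.0005 -0.001 -0.012 0 0 0;60 -0.0005 -0.001 -0.024 0 0 0;60 -0.0005 -0.001 -0.031 0 0 0;60 -0.0005 -0.001 -0.031 0 0 0")

```text
t: 13.72
ee_pos: [508.0, -201.2, 46.0]
ee_rot: [-0.004, 0.114, 0.993, -0.0]
contact_force: [0.3, -0.4, 0.1]
opening: 52.1
```

Request:
apply_moves(targets="60 0.0025 0 0.002 0 0 0;0 0.0025 0 0.002 0 0 0;0 0.0025 0 0.002 0 0 0;0 0.0025 0 0.002 0 0 0;0 0.0025 0 0.002 0 0 0", force=30)

```text
t: 14.35
ee_pos: [510.7, -201.4, 48.2]
ee_rot: [-0.004, 0.114, 0.993, -0.001]
contact_force: [-0.7, -1.3, 1.2]
opening: 33.6
```

Request:
apply_moves(targets="0 0 0 0 0 0 0;0 0 0 0 0 0 0;0 0 0 0.004 0 0 0;0 0 0 0.008 0 0 0")

```text
t: 14.85
ee_pos: [510.4, -201.1, 56.2]
ee_rot: [-0.004, 0.114, 0.993, -0.0]
contact_force: [-0.4, 0.1, -1.9]
opening: 33.8
```

Request:
apply_moves(targets="0 0 0 0.025 0 0 0;0 0 0 0.055 0 0 0;0 0 0 0.09 0 0 0;0 0 0 0.125 0 0 0;0 0 0 0.16 0 0 0")

```text
t: 15.48
ee_pos: [510.0, -200.8, 217.4]
ee_rot: [-0.004, 0.114, 0.993, -0.0]
contact_force: [0.5, -0.9, -1.7]
opening: 33.5
```

Request:
apply_moves(targets="0 0 0 0.01 0 0 0;0 0 0 0.01 0 0 0;0 0 0 0.01 0 0 0")

```text
t: 15.85
ee_pos: [508.9, -200.1, 225.8]
ee_rot: [-0.006, 0.114, 0.993, 0.0]
contact_force: [-1.0, -0.4, -1.7]
opening: 33.8
```

```bash
python3 - <<'E'
from h import *
np.set_printoptions(precision=1,suppress=True)
y,M,s=yaw();print(y,s["t"],s["ee_pos"],s["opening"],s["joints"],s["contact_force"])
for c in("scene","side"):
    p,D=imaging.grab_frame(c);C=cam(c);P,vv,uu=cloud(C,D);save(c+"5.png",p);np.savez(c+"5.npz",p=p,D=D)
    m=(np.hypot(P[:,0]-510,P[:,1]+201)<50)&(P[:,2]>160)&(P[:,2]<225)
    if m.sum()>5: print(c,"plate pts",m.sum(),P[m].mean(0),P[m].min(0),P[m].max(0))
    # tray: bright, low points
    b=(p[vv,uu].min(1)>120)&(np.hypot(P[:,0]-493,P[:,1]-197)<130)
    Q=P[b&(P[:,2]<32)&(P[:,2]>-3)&(P[:,1]<285)]
    if len(Q)>20: print("tray",len(Q),cv2.minAreaRect(Q[:,:2].astype(np.float32)))
    Q=P[b&(P[:,2]<9)&(P[:,2]>1)]; 
    if len(Q)>20: print("floor",len(Q),cv2.minAreaRect(Q[:,:2].astype(np.float32)),Q.mean(0))
    for q in imaging.spot_point("tray_centre",c)[:2]: print(q["p"],atz(C,q["location"],4))
E
```

```text
76.90632024711981 15.85 [ 508.9 -200.1  225.8] 33.81631248453911 [-0.6  0.4  1.6 -0.   1.2 -1.9] [-1.  -0.4 -1.7]
scene plate pts 71 [ 513.6 -188.4  203.3] [ 502.6 -235.7  179.8] [ 521.4 -156.1  224.9]
tray 1380 ((483.6929931640625, 181.88613891601562), (175.4040069580078, 175.8308563232422), 28.71121597290039)
floor 637 ((479.0384216308594, 212.13055419921875), (123.99742889404297, 217.9487762451172), 6.606204509735107) [484.3 196.9   3.7]
0.58 [500.2 193.    4. ]
side plate pts 75 [ 506.6 -192.6  205.4] [ 497.  -235.9  181.5] [ 521.1 -160.1  224.8]
tray 657 ((472.2720642089844, 178.3968048095703), (141.41073608398438, 185.81724548339844), 53.717567443847656)
floor 397 ((456.506103515625, 192.831787109375), (122.64017486572266, 206.1366729736328), 43.911109924316406) [482.9 182.8   4.9]
0.93 [495.3 205.5   4. ]
```

The plate is held clear of the housing. Tray centre from the cap's position and the tray axis comes to about (492,197), with station yaw about 11°. Carrying it over.

Request:
apply_moves(targets="0 -0.001 0.025 0 0 0 0.04;0 -0.003 0.065 0 0 0 0.08;0 -0.005 0.11 0 0 0 0.12;0 -0.007 0.155 0 0 0 0.16;0 -0.009 0.2 0 0 0 0.2")

```text
t: 16.68
ee_pos: [500.1, 0.9, 225.7]
ee_rot: [-0.006, 0.014, 1.0, -0.0]
contact_force: [0.5, 0.4, -1.3]
opening: 33.6
```

Request:
apply_moves(targets="0 -0.002 0.045 0 0 0 0.05;0 -0.004 0.09 0 0 0 0.1;0 -0.006 0.135 0 0 0 0.15;0 -0.007 0.175 0 0 0 0.2;0 -0.008 0.197 0 0 0 0.22")

```text
t: 17.3
ee_pos: [491.6, 199.9, 225.1]
ee_rot: [-0.006, -0.097, 0.995, -0.001]
contact_force: [0.7, 0.2, -0.9]
opening: 33.8
```

Request:
apply_moves(targets="0 0 0 -0.015 0 0 0;0 0 0 -0.035 0 0 0;0 0 0 -0.055 0 0 0;0 0 0 -0.072 0 0 0;0 0 0 -0.08 0 0 0")

```text
t: 17.92
ee_pos: [490.5, 198.5, 143.1]
ee_rot: [-0.008, -0.097, 0.995, -0.001]
contact_force: [0.7, 0.4, -1.2]
opening: 33.7
```

```bash
python3 - <<'E'
from h import *
np.set_printoptions(precision=1,suppress=True)
y,M,s=yaw();print(y,s["t"],s["ee_pos"],s["opening"],s["contact_force"])
ims=[]
for c in("scene","side"):
    p,D=imaging.grab_frame(c);C=cam(c);P,vv,uu=cloud(C,D);ims.append(p)
    x=s["ee_pos"]
    m=(np.hypot(P[:,0]-x[0],P[:,1]-x[1])<48)&(P[:,2]>90)&(P[:,2]<155)
    if m.sum()>5: print(c,"plate",m.sum(),P[m].mean(0),P[m].min(0),P[m].max(0),cv2.minAreaRect(P[m][:,:2].astype(np.float32)))
    for n,z in(("tray_centre",4),("plate_centre",143),("cap_top",182)):
        for q in imaging.spot_point(n,c)[:1]: print(n,q["p"],q["location"],atz(C,q["location"],z))
    u=np.array([.9755,-.22]);d=(P[:,:2]-[588.7,-217.7])@u;e=(P[:,:2]-[588.7,-217.7])@np.array([.22,.9755])
    m=(abs(e)<75)&(abs(d)<45)&(P[:,2]>115)&(P[:,2]<245)
    if m.sum()>10: print("flap",np.pi/2+np.arctan(np.polyfit(P[m,2],d[m],1)[0]))
a=ims[0][130:310,190:400];b=ims[1][130:310,170:380]
save("fin.png",cv2.resize(np.hstack([a,b]),(798,342),interpolation=cv2.INTER_CUBIC))
E
```

```text
101.10563049138638 17.925 [490.5 198.5 143.1] 33.68775478395676 [ 0.7  0.4 -1.2]
scene plate 227 [493. 204. 127.] [479.2 163.1  97.1] [501.8 237.4 154.5] ((493.666015625, 200.57510375976562), (10.540393829345703, 74.7922134399414), 15.162546157836914)
tray_centre 0.71 [257.1, 297.0] [507.3 193.9   4. ]
plate_centre 0.74 [232.8, 309.3] [490.1 216.9 143. ]
cap_top 0.51 [241.2, 337.0] [462.7 307.7 182. ]
flap 1.5443260170593665
side plate 43 [485.9 212.2 126.5] [479.8 168.1 106.8] [494.3 238.3 151.3] ((486.8481140136719, 203.08055114746094), (6.843009948730469, 71.16959381103516), 6.568680763244629)
tray_centre 0.58 [243.2, 243.7] [491.1 185.2   4. ]
plate_centre 0.5 [228.1, 241.5] [484.4 203.2 143. ]
cap_top 0.39 [244.9, 230.0] [470.  312.5 182. ]
flap 0.7086247488060543
```

View pics/fin.png

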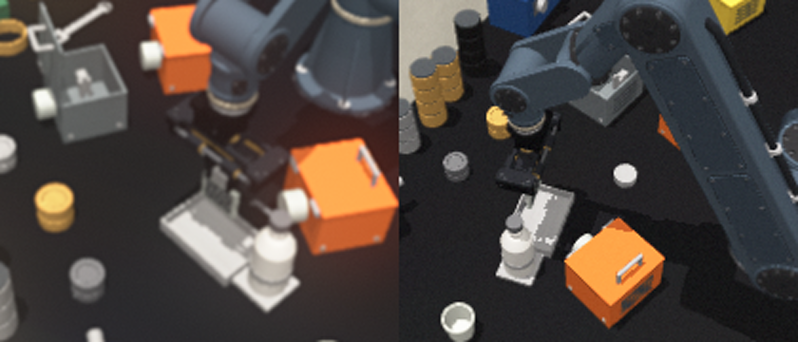

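The plate hangs upright and lengthwise over the tray, clear of the bottle and spout. The flap is still upright; the side view's flap value is spoiled by the arm in front of it. One small centring shift and settle, then hand in.

Request:
apply_moves(targets="0 0.002 -0.002 0 0 0 0;0 0.004 -0.005 0 0 0 0;0 0.004 -0.005 0 0 0 0;0 0.004 -0.005 0 0 0 0;0 0.004 -0.005 0 0 0 0")

```text
t: 18.95
ee_pos: [496.0, 194.9, 145.7]
ee_rot: [-0.005, -0.097, 0.995, -0.001]
contact_force: [-0.3, -0.3, -1.6]
opening: 33.4
```

```bash
python3 - <<'E'
from h import *
s=r.get_state();print(s["t"],s["ee_pos"],s["opening"],s["contact_force"],abs(s["joint_vel"]).max())
print(r.hand_in())
E
```

```text
18.95 [496.03017387 194.93493164 145.74641558] 33.36471527481629 [-0.30928009 -0.3399196  -1.56280359] 0.003811499363664991
the job is handed in; nothing more can be done
None
```

I pressed the pump cap fully down and let it up, opened the grey housing's flap and drew the plate straight out. I then handed in holding the plate still over the drip tray, at about 19 s of the 72 s limit. No verdict is reported.

**Last checks:**
- **Cap:** the force rose to 24 N at a fixed depth, so the cap reached its stop. Later pictures show it up again.
- **Flap:** about 1.54 rad in the scene camera. The side camera's last fit gave 0.71 rad, which I put down to the arm blocking its view. It had read 1.56 rad before the plate was drawn.
- **Grip:** fingers 33.4 mm apart on the 34 mm tab, with about 1.6 N hanging from the gripper and the arm practically at rest.
- **Plate position:** upright and along the tray, at about (496, 195), with its lower edge about 10 cm above the bench.
- **Tray centre:** my estimate is (492, 197). The networks' last points were (507, 194) and (491, 185), so they differ by up to about 15 mm, still inside the 30 mm allowed.

**Disagreements:**
- **Finger length:** the fingertips ended about 20.5 mm short of the reported TCP, confirmed by wrist depth and by contact with the cap. I allowed for that in every grasp.
- **Bystanders:** none looked disturbed in the last pictures, but I did not measure their positions again.

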